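Surface-thermometer round on the drainboard

TASK

Take the yellow surface thermometer out of its stand and touch its sprung tip, square to the surface, first on the red dot in the frying pan, then on the red dot of the front leaning plate, then on the red vent button of the blue jug so that the button goes down; each time push gently until the tip has given about half way, and hold it still there for about a second. Then lower the thermometer, tip first, gently to the bottom of the deep blue crock before you let it go there. Never drive the tip against its stop, and leave everything else standing where it is.

Things in the scene. Friction and masses are not known exactly. Their poses are not given: they have to be found in the camera images.
- probe: surface thermometer, 175 mm long, about 130 g, standing upright in its stand at the start. Origin at the end of its extended tip, z runs along it from tip to handle. From z = 75 to 175 mm a yellow box-shaped handle, 34 mm along x and 28 mm along y (grip it across y, high up, at about z = 145 mm); from 29 to 75 mm a dark round neck, 22 mm across; below that the sprung tip
- tip_end (a point): end of the sprung tip, a copper ball 16 mm across on a 12 mm rod. It slides 8 mm into the neck along the thermometer against a spring of 1 N per mm (half way = 4 mm = about 4 N), then meets its stop; this point moves with it
- stand: fixed grey block, 80 x 80 x 76 mm high, origin at the centre of its underside; the neck of the thermometer hangs in a 25 mm hole upright through its centre, the handle's lower end rests on its top. Lift straight up about 80 mm to free it
- pan: loose aluminium frying pan on the drainboard, 210 mm across the rim, 42 mm high, floor 6 mm thick and 170 mm across; origin at the centre of its underside, z up; black handle along +x to 266 mm from the centre, top of it 67 mm high
- pan_dot (a point): centre of the red dot, 20 mm across, on the pan's inner floor, 25 mm from its centre towards the handle; z is the outward normal (up)
- stack: three plates, 180 mm across, leaning against an upturned steel bowl (190 mm across, 98 mm high). Fixed. Origin on the drainboard below the plates' centre, z up; bowl's centre 105 mm along +x; the plates face -x and up, their faces 32 degrees from level
- plate_dot (a point): centre of the red dot (20 mm across) on the front cream plate when that plate is fully nested; z is the plate's outward normal, 32 degrees from vertical. The plate may not nest: plate and dot stand 0 to 14 mm further out along this z (this point does not follow), so feel for the surface. Its rim rises 10 mm above the flat middle, 110 mm across
- jug: loose blue plastic jug, 108 mm across, 124 mm high to the top of its white lid, about 0.7 kg; origin at the centre of its underside, handle at -y out to 90 mm
- vent_top (a point): centre of the top of the round red vent button, 28 mm across, on the middle of the jug's lid; moves with the button; z up
- vent (a joint): travel of the vent button, 0 up to 0.006 m fully down; it springs back, about 3 N holds it fully down
- crock: loose deep blue ceramic crock, 90 mm across the rim, 105 mm high, walls 5 mm, about 0.7 kg; origin at the centre of its underside
- crock_in (a point): centre of the crock's inner floor, about 5 mm above its underside; z up
- mug: bystander: brown mug, 74 mm across, 85 mm high, origin under its centre
- jar: bystander: amber jar, 76 mm across, 100 mm high, origin under its centre
- spoon: bystander: wooden spoon, 200 mm long, lying flat, origin under its middle

How it is judged:
By the outcome, as a careful person would: the job done as asked, in the order asked, and still so for the second after the job is handed in, with the robot touching nothing.
It also fails if it takes over 72 s, if anything falls off the work surface, if the arm or the gripper's body presses on something with over 40 N, if the wrist force passes 120 N, or if a joint passes its speed limit or range.

ROBOT

A 7-joint arm with a two-finger parallel gripper is mounted at the origin on the work surface. World frame = base frame: x ahead of the robot, y to its left, z up, the work surface at z = 0. Lengths are in m, angles in rad, forces in N, time in s.
With the tool pointing down it reaches from about 0.4 to 0.85 m from the base axis. Payload 10.4 kg.
Tool frame: the origin (TCP) lies midway between the tips of the shut fingers; the grasp point (between the pads) lies 19 mm behind it; z points along the fingers, x is the direction in which the jaws open and shut, and the axes are right-handed (so a half turn about z gives the same grasp; the last joint's range is limited). The gripper opens to 85 mm and grips with 20 to 120 N. Pads are 22 mm wide; open, the fingers measure 114 mm over their backs; the gripper's body (76 mm by 85 mm) begins 54 mm behind the grasp point. The pads swing forward as they close: fully open they stand 13 mm farther back than shut.
Start: joints at [1.078, 0.332, -0.065, 1.46, 0.022, 1.35, -0.088], TCP at [0.283, -0.557, 0.231] pointing down, gripper open.
Joint ranges: [-2.6, 2.6], [-0.5, 2.12], [-1.47, 1.34], [0.16, 2.42], [-1.27, 4.41], [0.06, 2.06], [-2.6, 2.6]. Speed limits (rad/s): [2.22, 2.22, 2.79, 2.79, 3.14, 3.14, 3.14].

INTERFACE

Orientations are given as a unit quaternion [x, y, z, w].
In Python, from workcell import monitor, eyes, ticket, models gives the robot as it stands.
- The arm moves only by the tool servo_tool, never from a script. Its argument "motion" is a list of rows, each a list of 7 numbers: the opening, from 0 (shut) to 1 (fully open), then the shift along the tool's x, y, z in m, then the turn, a rotation vector about the tool's x, y, z in degrees. In form: [[fingers, tx, ty, tz, rx, ry, rz], ...]. A call has 1 to 20 rows; each row is the pose to reach, as a shift and turn from the pose commanded when the call began, along the tool's axes at that moment; what a row does not reach only later rows make up. A row lasts 1/8 s, in which the tool goes at most 62.5 mm and 10.7 degrees, less where a joint would pass 70% of its speed; a pose out of reach is approached as far as the arm can. A call with a gripper value outside its range is refused whole. The fingers move at their own pace and stop on an object; "grip_force" is the grip in N (left out, the last holds). Time passes only in rows, so rows that repeat a pose let the fingers close. It gives the time, the measured TCP pose, the force and the opening at its end, in the units of the state.
- monitor.get_obs(): the state, without advancing time (a new reading comes with each control period).
- eyes.camera(name): name is "scene" or "top" or "wrist"; returns (picture, depth): 400x640x3 uint8, blue, green, red; 400x640 float32, m along the optical axis (not along the pixel's ray), 0 where there is no reading.
- eyes.camera_info(name): a dict with "intrinsics" (3x3 intrinsics, pixels), "k1" (the pictures are not rectified: a ray, as slopes to the right and down, at radius r is drawn at 1 + k1 r^2 times it, then the intrinsics apply), "extrinsics" (4x4, takes a point from world to camera coordinates); the wrist camera has in their place "tool_from_camera" (4x4, takes a point from camera to tool coordinates, whose origin is the TCP and whose axes are the tool frame's). Camera axes: x right, y down, z forward; pixel columns grow to the right and rows downward; lengths in m; the calibration is good to about 2 mm. A picture is of the moment at which its call begins: read the wrist's pose just before it. camera_info takes no time and is no camera call.
- ticket.hand_in(): hands the job in, once; it reports no verdict.
Trained networks look in the newest picture that a camera, given by its name, has taken for a name from the list of things; names that differ only in an ending like _2 or _b are one class to them, and where a whole thing is asked for, a point or a joint stands for the part that bears it (a point fixed in the world has none). Each returns a list of dicts, best first, with "confidence" (0 to 1); they miss things now and then, are a little off and sometimes report something else, mostly with a low value. They report only what shows in the picture. A call takes as long as a camera call.
- models.boxes_of(camera, thing): "point" ([x, y, z] in m, in the coordinates of the camera as it stood for that picture, good to about 4 mm: the middle of the surface that is visible of it).
The state is a dict: "clock": time; "joint_pos": joint angles; "joint_velocities": joint speeds; "tau": joint torques, N m; "position": TCP position; "ee_rot": TCP orientation; "ft_force": force on the tool from outside, world axes, zero at the start; "torque": the same for the moment, N m; "grip_width": opening from 0.0 (shut) to 1.0 (fully open).
Only numpy, scipy, OpenCV 4.12 (cv2) and the standard library are available. Lean on these libraries where they do the work, as an engineer would, in place of code of your own. Each camera call takes 0.05 s, during which the arm holds its last target. There are 200 camera calls.

## Working session

There is one attempt and no reset: what is moved stays moved. The work goes in short steps, Python scripts to look and compute and a tool call to move; the robot and the scene stay as the last step left them, time stands still between calls to the robot, and variables do not carry over. Pictures are saved under pics/ and viewed, about 8 in all and at most 12, crops included, and the job is handed in when it is done.

Besides the shell and the picture viewer there is one more tool, called after ">>>" as name(argument=value, ...) on one line, values as JSON. servo_tool: Moves the arm, as the interface text tells. Its arguments: {"type":"object","properties":{"motion":{"type":"array"},"grip_force":{"type":"number"}},"required":["motion"]}

```bash
mkdir -p pics; cat > h.py <<'E'
import numpy as np, cv2
from scipy.spatial.transform import Rotation as R
from workcell import monitor, eyes, ticket, models
def toolT(o=None):
    o=o or monitor.get_obs(); T=np.eye(4); T[:3,:3]=R.from_quat(o["ee_rot"]).as_matrix(); T[:3,3]=o["position"]; return T
def shot(name):
    T=toolT(); img,d=eyes.camera(name); ci=eyes.camera_info(name)
    W=T@np.array(ci["tool_from_camera"]) if name=="wrist" else np.linalg.inv(np.array(ci["extrinsics"]))
    K=np.array(ci["intrinsics"]); k1=ci["k1"]
    return img,d,K,k1,W
def cloud(d,K,k1,W):
    v,u=np.mgrid[0:d.shape[0],0:d.shape[1]].astype(float)
    p=cv2.undistortPoints(np.stack([u,v],-1).reshape(-1,1,2),K,np.array([k1,0,0,0.]),).reshape(*d.shape,2)
    P=np.dstack([p*d[...,None],d]); return P@W[:3,:3].T+W[:3,3]
def find(cam,thing,W):
    return [(np.round(W[:3,:3]@np.array(r["point"])+W[:3,3],4).tolist(),round(r["confidence"],2)) for r in models.boxes_of(cam,thing)[:2]]
E
python3 - <<'E'
from h import *
o=monitor.get_obs(); print(o)
for c in ["scene","top"]:
    img,d,K,k1,W=shot(c); cv2.imwrite(f"pics/{c}0.png",img); np.savez(f"{c}0.npz",img=img,P=cloud(d,K,k1,W),d=d)
    print(c,W.round(3).tolist())
    for t in ["probe","stand","pan","pan_dot","stack","plate_dot","jug","vent_top","crock","crock_in","mug","jar","spoon"]:
        print(t,find(c,t,W))
E
```

```text
{'clock': 0.0, 'joint_pos': array([ 1.07835951,  0.33285115, -0.06470511,  1.46095027,  0.02162112,
        1.3498888 , -0.08848887]), 'joint_velocities': array([ 4.92087114e-04, -6.94626174e-04,  2.44717143e-04, -7.32023177e-05,
       -8.27100738e-04,  6.70120707e-04, -1.01692515e-03]), 'tau': array([-1.04821986e-03, -6.25448084e+01,  4.88241808e-02, -3.91602802e+01,
        1.61720632e-02,  9.88381886e-03, -2.48782294e-05]), 'position': array([ 0.28278482, -0.55694615,  0.23052461]), 'ee_rot': array([ 8.52284380e-01, -5.23078239e-01, -6.18140795e-04, -3.29860739e-04]), 'ft_force': array([-0.57485366,  0.01951391,  0.42620234]), 'torque': array([ 0.03384677, -0.04903419, -0.00816452]), 'grip_width': 1.0025254814128362}
scene [[0.415, 0.766, -0.49, 1.074], [0.91, -0.358, 0.211, -0.246], [-0.013, -0.534, -0.846, 0.993], [0.0, 0.0, 0.0, 1.0]]
probe [([0.447, -0.1415, 0.1483], 0.74), ([0.6291, -0.0106, 0.0789], 0.57)]
stand [([0.4672, -0.1471, 0.0753], 0.97)]
pan []
pan_dot [([0.4102, 0.3648, 0.0096], 0.76)]
stack [([0.663, 0.0325, 0.0748], 0.78)]
plate_dot [([0.6287, -0.0092, 0.0787],
[... 394 characters left out ...]
0.013], [0.01, -0.079, -0.997, 1.078], [0.0, 0.0, 0.0, 1.0]]
probe [([0.4409, -0.1299, 0.1706], 0.64)]
stand [([0.4493, -0.1277, 0.0739], 0.97), ([0.6403, 0.0413, 0.0755], 0.3)]
pan [([0.4231, 0.367, 0.008], 0.76)]
pan_dot [([0.4264, 0.3641, 0.0153], 0.9)]
stack [([0.6396, 0.0443, 0.0756], 0.72), ([0.4553, -0.385, 0.061], 0.49)]
plate_dot [([0.6313, -0.009, 0.0772], 0.83)]
jug [([0.6084, -0.2412, 0.1195], 0.92)]
vent_top [([0.7296, -0.3473, 0.1023], 0.7), ([0.606, -0.2503, 0.1494], 0.41)]
crock [([0.4542, -0.3862, 0.065], 0.88)]
crock_in []
mug [([0.4497, -0.3859, 0.0609], 0.62), ([0.4127, 0.0607, 0.0005], 0.55)]
jar [([0.7274, -0.3462, 0.1045], 0.69)]
spoon [([0.687, 0.3792, 0.0134], 0.77)]
```

```bash
python3 - <<'E'
import cv2,numpy as np
a=cv2.imread("pics/scene0.png");b=cv2.imread("pics/top0.png")
cv2.imwrite("pics/s1.png",cv2.resize(a,(800,500)));cv2.imwrite("pics/t1.png",cv2.resize(b,(800,500)))
E
```

```text
(no output)
```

View pics/s1.png

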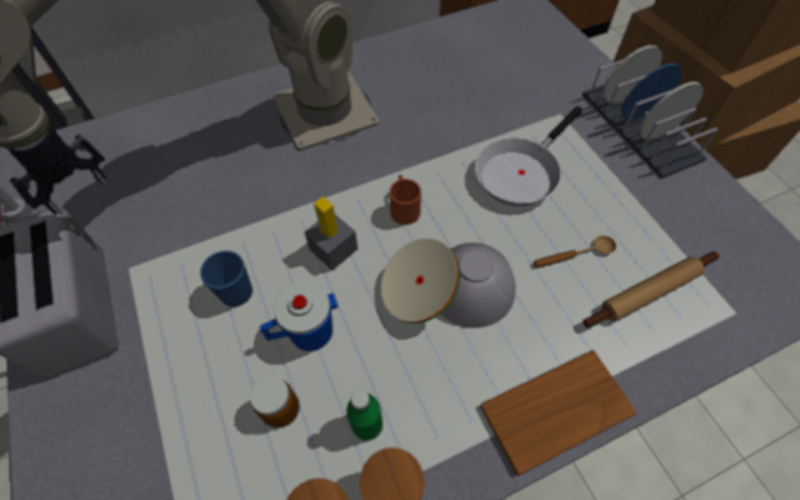

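View pics/t1.png

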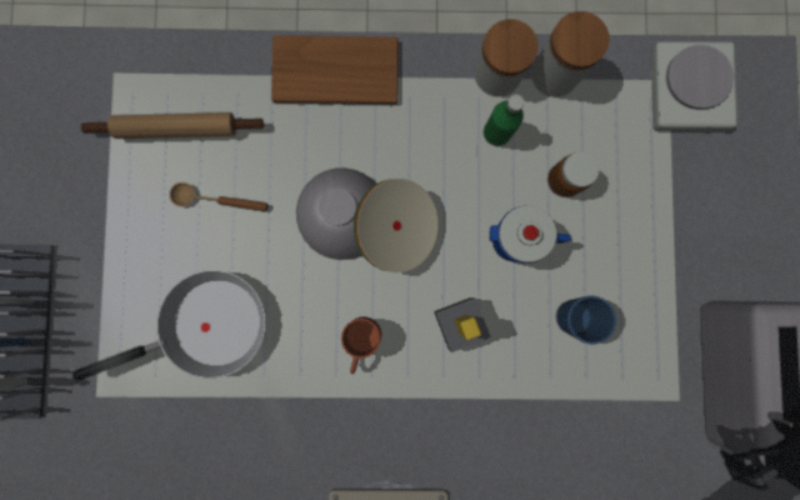

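The scene camera shows the pan (515,175), its dot (521,172), the mug (405,200), the probe (326,215), the plate dot (420,280), the vent (300,302) and the crock (227,278). The top camera shows the same things, with the probe at (469,328), plate dot at (397,226), vent at (531,233) and crock at (590,319). Next I take precise measurements by colour and depth.

```bash
python3 - <<'E'
from h import *
for c in ["top","scene"]:
    f=np.load(c+"0.npz"); P=f["P"];img=f["img"];d=f["d"]
    hsv=cv2.cvtColor(img,cv2.COLOR_BGR2HSV); H,S,V=hsv[...,0],hsv[...,1],hsv[...,2]
    ok=d>0
    red=((H<6)|(H>174))&(S>170)&(V>90)&ok
    n,l,st,ce=cv2.connectedComponentsWithStats(red.astype(np.uint8))
    print(c)
    for i in range(1,n):
        if st[i,4]>15: print(" red",st[i,4],ce[i].round(1),P[l==i].mean(0).round(4),np.median(P[l==i],0).round(4))
    yel=(H>20)&(H<35)&(S>170)&ok&(P[...,2]>.09)&(P[...,0]<.55)
    q=P[yel]; print(" yel",len(q),q.mean(0).round(4),np.percentile(q[:,2],[2,50,98]).round(3))
    top=q[q[:,2]>np.percentile(q[:,2],98)-.008]
    print(" yel top",top.mean(0).round(4),cv2.minAreaRect((top[:,:2]*1000).astype(np.float32)))
    b=ok&(np.hypot(P[...,0]-.45,P[...,1]+.135)<.075)&(abs(P[...,2]-.078)<.006)&(S<80)
    q=P[b]; print(" stand",q.mean(0).round(4),cv2.minAreaRect((q[:,:2]*1000).astype(np.float32)))
    # board height
    q=P[ok&(abs(P[...,0]-.5)<.02)&(abs(P[...,1]-.2)<.03)];print(" board",np.median(q,0).round(4))
    # plate plane around the dot
    D=np.array([.631,-.009,.078]); q=P[ok&(np.linalg.norm(P-D,axis=-1)<.045)]
    m=q.mean(0);u,s,vt=np.linalg.svd(q-m);nn=vt[2]*np.sign(vt[2,2]);print(" plate",len(q),m.round(4),nn.round(3),"tilt",np.degrees(np.arccos(nn[2])).round(1),s.round(3))
    # pan floor
    q=P[ok&(np.linalg.norm(P-np.array([.42,.365,.01]),axis=-1)<.05)];print(" panfloor",np.median(q,0).round(4))
    # crock rim
    q=P[ok&(np.hypot(P[...,0]-.45,P[...,1]+.385)<.08)&(P[...,2]>.095)]
    print(" crock",len(q),q[:,2].max().round(3),cv2.minEnclosingCircle((q[:,:2]*1000).astype(np.float32)))
    q=P[ok&(np.hypot(P[...,0]-.61,P[...,1]+.245)<.08)&(P[...,2]>.118)]
    print(" jug",len(q),q[:,2].max().round(3),cv2.minEnclosingCircle((q[:,:2]*1000).astype(np.float32)),cv2.minAreaRect((q[:,:2]*1000).astype(np.float32)))
    # mug heights, tall things
    for nm,x,y in [("mug",.41,.06),("jar",.73,-.346),("bowl",.64,.12)]:
        q=P[ok&(np.hypot(P[...,0]-x,P[...,1]-y)<.06)&(P[...,2]>.06)]; print(" ",nm,len(q),q.mean(0).round(3),q[:,2].max().round(3))
E
```

```text
top
 red 26 [317.1 180.3] [ 0.6277 -0.0115  0.0711] [ 0.6281 -0.0113  0.0708]
 red 80 [424.4 185.6] [ 0.6085 -0.2503  0.1458] [ 0.6078 -0.25    0.1455]
 red 16 [163.9 261.3] [0.4283 0.3698 0.007 ] [0.429  0.3699 0.007 ]
 yel 181 [ 0.4419 -0.1357  0.1706] [0.128 0.175 0.178]
 yel top [ 0.441  -0.1379  0.1757] ((440.70770263671875, -137.01931762695312), (30.81562614440918, 25.483619689941406), 21.315765380859375)
 stand [ 0.4414 -0.1353  0.076 ] ((439.82440185546875, -138.62217712402344), (80.18043518066406, 80.2709732055664), 21.3139591217041)
 board [0.5    0.2003 0.0011]
 plate 940 [ 0.632  -0.0057  0.0742] [-0.143 -0.515  0.845] tilt 32.3 [0.687 0.683 0.049]
 panfloor [0.4193 0.3653 0.0062]
 crock 360 0.109 ((453.95709228515625, -371.2667541503906), 46.3675651550293)
 jug 1605 0.15 ((609.0099487304688, -250.83889770507812), 52.09526824951172) ((608.5828857421875, -250.28472900390625), (101.57069396972656, 101.39971160888672), 47.8029670715332)
  mug 279 [0.404 0.057 0.079] 0.089
  jar 858 [ 0.731 -0.352  0.093] 0.105
  bowl 1827 [0.641 0.116 0.088] 0.12
scene
 red 21 [335.6 223.7] 
[... 277 characters left out ...]
, 24.192792892456055), 18.040956497192383)
 stand [ 0.4517 -0.1415  0.0768] ((440.3280029296875, -138.88449096679688), (82.59135437011719, 81.54277801513672), 20.849040985107422)
 board [0.5004 0.2001 0.0018]
 plate 768 [ 0.6324 -0.0064  0.0746] [-0.143 -0.511  0.848] tilt 32.0 [0.622 0.618 0.042]
 panfloor [0.421  0.3643 0.0069]
 crock 328 0.11 ((453.93853759765625, -371.7738342285156), 46.203857421875)
 jug 1388 0.149 ((610.3707885742188, -251.43365478515625), 52.36699676513672) ((611.114501953125, -251.54095458984375), (101.89958953857422, 102.03770446777344), 70.7323989868164)
  mug 361 [0.415 0.054 0.076] 0.089
  jar 997 [ 0.744 -0.358  0.093] 0.104
  bowl 1026 [0.651 0.114 0.092] 0.121
```

```bash
cat >> h.py <<'E'
def Rdown(yaw_deg,n=(0,0,1)):
    """tool z = -n, tool x as near as may be to the yaw direction"""
    z=-np.array(n,float)/np.linalg.norm(n); a=np.radians(yaw_deg); x=np.array([np.cos(a),np.sin(a),0]); x-=z*(x@z); x/=np.linalg.norm(x)
    return np.c_[x,np.cross(z,x),z]
def rel(p,Rm=None,T=None):
    T=toolT() if T is None else T; Rm=T[:3,:3] if Rm is None else Rm
    s=T[:3,:3].T@(np.array(p)-T[:3,3]); r=np.degrees(R.from_matrix(T[:3,:3].T@Rm).as_rotvec())
    print("rel",s.round(4).tolist(),r.round(2).tolist())
E
python3 - <<'E'
from h import *
rel([.4405,-.1388,.25],Rdown(-68.7))
E
```

```text
rel [-0.3018, -0.3299, -0.0186] [-0.0, -0.01, 5.62]
```

>>> servo_tool(motion=[[1,-0.04,-0.043,-0.019,0,0,1],[1,-0.08,-0.087,-0.019,0,0,2],[1,-0.12,-0.131,-0.019,0,0,3],[1,-0.16,-0.175,-0.019,0,0,4],[1,-0.2,-0.219,-0.019,0,0,5],[1,-0.24,-0.262,-0.019,0,0,5.6],[1,-0.28,-0.306,-0.019,0,0,5.6],[1,-0.302,-0.33,-0.019,0,0,5.6],[1,-0.302,-0.33,-0.019,0,0,5.6],[1,-0.302,-0.33,-0.019,0,0,5.6]], grip_force=70)

```text
clock: 2.65
position: [0.4402, -0.1395, 0.2503]
ee_rot: [0.825, -0.564, 0.0, 0.0]
ft_force: [-0.1, -0.3, -0.6]
grip_width: 1.004
```

```bash
python3 - <<'E'
from h import *
o=monitor.get_obs();print(o["clock"],o["position"],o["joint_pos"].round(2),o["ft_force"].round(2))
img,d,K,k1,W=shot("wrist");P=cloud(d,K,k1,W);cv2.imwrite("pics/w1.png",img)
hsv=cv2.cvtColor(img,cv2.COLOR_BGR2HSV); H,S,V=hsv[...,0],hsv[...,1],hsv[...,2]
q=P[(H>20)&(H<35)&(S>150)&(d>0)&(P[...,2]>.1)&(P[...,0]<.6)]
zt=np.percentile(q[:,2],95);top=q[abs(q[:,2]-zt)<.006];print(len(q),zt,top.mean(0),cv2.minAreaRect((top[:,:2]*1000).astype(np.float32)))
q=P[(d>0)&(abs(P[...,2]-.077)<.006)&(np.hypot(P[...,0]-.44,P[...,1]+.138)<.07)]
print(cv2.minAreaRect((q[:,:2]*1000).astype(np.float32)))
rel([.4405,-.1388,.127],Rdown(-68.7))
E
```

```text
2.65 [ 0.4402128  -0.13946213  0.25029441] [ 0.65 -0.02 -0.43  1.82 -0.01  1.34 -0.98] [-0.09 -0.27 -0.59]
1694 0.1767038300062891 [ 0.44306572 -0.13969985  0.1755161 ] ((442.1181945800781, -140.22499084472656), (33.264068603515625, 26.50519371032715), 20.281652450561523)
((441.7769470214844, -140.67361450195312), (80.52204132080078, 80.0528564453125), 21.45352554321289)
rel [-0.0008, -0.0008, 0.1233] [0.01, -0.01, -0.08]
```

View pics/w1.png

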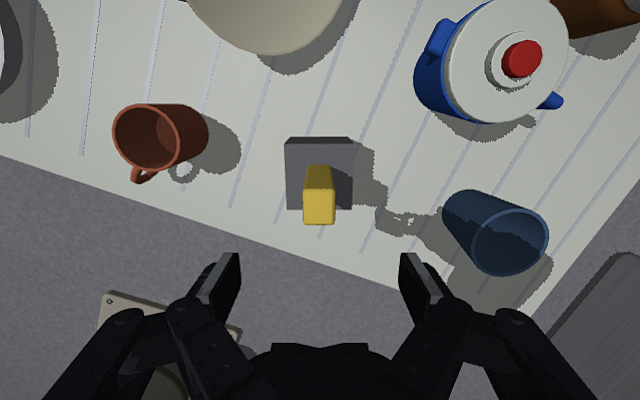

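The wrist view shows the probe at (319,200), centred between the fingers and clear of everything. I go straight down and grip.

>>> servo_tool(motion=[[1,0,0,0.05,0,0,0],[1,0,0,0.09,0,0,0],[1,0,0,0.115,0,0,0],[1,0,0,0.124,0,0,0],[1,0,0,0.124,0,0,0],[0.1,0,0,0.124,0,0,0],[0.1,0,0,0.124,0,0,0],[0.1,0,0,0.124,0,0,0],[0.1,0,0,0.124,0,0,0],[0.1,0,0,0.124,0,0,0],[0.1,0,0,0.124,0,0,0]], grip_force=70)

```text
clock: 4.08
position: [0.4409, -0.1387, 0.1269]
ee_rot: [0.826, -0.564, 0.001, -0.0]
ft_force: [-0.7, 0.3, 6.1]
grip_width: 0.32
```

>>> servo_tool(motion=[[0.1,0,0,-0.01,0,0,0],[0.1,0,0,-0.03,0,0,0],[0.1,0,0,-0.06,0,0,0],[0.1,0,0,-0.09,0,0,0],[0.1,0,0,-0.13,0,0,0],[0.1,0,0,-0.155,0,0,0],[0.1,0,0,-0.163,0,0,0],[0.1,0,0,-0.163,0,0,0],[0.1,0,0,-0.163,0,0,0]])

```text
clock: 5.2
position: [0.44, -0.1385, 0.2881]
ee_rot: [0.826, -0.564, -0.001, 0.0]
ft_force: [-0.1, 0.6, -1.3]
grip_width: 0.324
```

```bash
python3 - <<'E'
from h import *
o=monitor.get_obs();print(o["clock"],o["position"],o["joint_pos"].round(2),o["ft_force"].round(2),o["torque"].round(3),o["grip_width"])
out=[]
for c in ["wrist","scene","top"]:
    img,d,K,k1,W=shot(c);P=cloud(d,K,k1,W);np.savez(f"{c}2.npz",img=img,P=P,d=d)
    out.append(img[100:,120:520] if c=="wrist" else img[20:320,60:460] if c=='scene' else img[100:,180:580])
    hsv=cv2.cvtColor(img,cv2.COLOR_BGR2HSV); H,S,V=hsv[...,0],hsv[...,1],hsv[...,2]
    T=toolT(); Q=(P-T[:3,3])@T[:3,:3]   # tool coordinates
    near=(d>0)&(np.hypot(Q[...,0],Q[...,1])<.04)&(Q[...,2]>.0)&(Q[...,2]<.14)
    q=Q[near]; print(c,len(q),"z range",np.percentile(q[:,2],[0,1,99,100]).round(4) if len(q) else "")
    for a,b in [(0,.02),(.02,.045),(.05,.095),(.105,.13)]:
        s=q[(q[:,2]>=a)&(q[:,2]<b)]
        if len(s)>5: print(a,b,len(s),"x",np.percentile(s[:,0],[3,97]).round(4),"y",np.percentile(s[:,1],[3,97]).round(4))
cv2.imwrite("pics/c2.png",np.hstack(out[:2]))
E
```

```text
5.2 [ 0.43996448 -0.13852202  0.28808313] [ 0.65 -0.04 -0.43  1.76 -0.02  1.42 -0.97] [-0.11  0.56 -1.25] [ 0.056 -0.009  0.027] 0.32389582743666473
wrist 1424 z range [0.     0.0004 0.1166 0.1206]
0 0.02 600 x [-0.0107  0.0146] y [-0.0173 -0.0146]
0.02 0.045 516 x [-0.0105  0.0147] y [-0.0173 -0.0147]
0.05 0.095 217 x [-0.0069  0.0111] y [-0.011  -0.0055]
0.105 0.13 58 x [-0.0044  0.0089] y [-0.0079 -0.0025]
scene 320 z range [0.     0.0008 0.1174 0.1182]
0 0.02 77 x [-0.0108  0.0145] y [-0.018   0.0029]
0.02 0.045 117 x [-0.0102  0.0144] y [-0.0175  0.0112]
0.05 0.095 87 x [-0.0065  0.0109] y [-0.0109  0.0034]
0.105 0.13 23 x [-0.0043  0.0076] y [-0.0075  0.0029]
top 34 z range [0.0001 0.0002 0.0727 0.0858]
0 0.02 12 x [-0.0143 -0.0061] y [-0.0163 -0.0107]
0.02 0.045 19 x [-0.0145  0.0019] y [-0.0164 -0.0085]
```

View pics/c2.png

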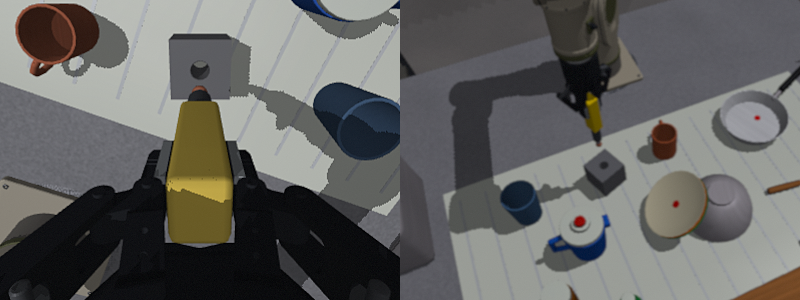

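The picture shows the probe held straight and clear of the stand, with its tip at about (200,92) in the left half. I move over the pan next.

```bash
cat >> h.py <<'E'
OFF=np.array([.0015,0,.125])
def tip_to(p,Rm): rel(np.array(p)-Rm@OFF,Rm)
def dot(lo,hi,zmax=.2,cam="wrist",near=None,rad=.05):
    img,d,K,k1,W=shot(cam);P=cloud(d,K,k1,W)
    hsv=cv2.cvtColor(img,cv2.COLOR_BGR2HSV); H,S,V=hsv[...,0],hsv[...,1],hsv[...,2]
    m=((H<6)|(H>174))&(S>150)&(V>70)&(d>0)&(np.linalg.norm(P-np.array(near),axis=-1)<rad)
    n,l,st,ce=cv2.connectedComponentsWithStats(m.astype(np.uint8))
    for i in range(1,n):
        if st[i,4]>15:
            q=P[l==i]; print("red",st[i],ce[i].round(1),q.mean(0).round(4),"mid",((q.min(0)+q.max(0))/2).round(4),np.ptp(q,axis=0).round(4))
    return img,P,d
E
python3 - <<'E'
from h import *
tip_to([.428,.370,.12],Rdown(-10.7))
E
```

```text
rel [-0.4789, -0.1724, 0.0437] [0.03, 0.08, -57.98]
```

>>> servo_tool(motion=[[0.1,-0.03,-0.011,0,0,0,-4],[0.1,-0.08,-0.029,0,0,0,-10],[0.1,-0.13,-0.047,0,0,0,-16],[0.1,-0.18,-0.065,0,0,0,-22],[0.1,-0.23,-0.083,0,0,0,-28],[0.1,-0.28,-0.101,0,0,0,-34],[0.1,-0.33,-0.119,0,0,0,-40],[0.1,-0.38,-0.137,0.005,0,0,-46],[0.1,-0.42,-0.151,0.02,0,0,-51],[0.1,-0.455,-0.164,0.035,0,0,-55],[0.1,-0.474,-0.171,0.044,0,0,-57.5],[0.1,-0.479,-0.172,0.044,0,0,-58],[0.1,-0.479,-0.172,0.044,0,0,-58],[0.1,-0.479,-0.172,0.044,0,0,-58],[0.1,-0.479,-0.172,0.044,0,0,-58]])

```text
clock: 7.22
position: [0.4271, 0.3694, 0.2457]
ee_rot: [0.996, -0.094, 0.001, 0.0]
ft_force: [0.1, -0.5, -1.0]
grip_width: 0.32
```

```bash
python3 - <<'E'
from h import *
o=monitor.get_obs();print(o["clock"],o["position"],o["joint_pos"].round(2),o["ft_force"].round(2))
img,P,d=dot(0,0,near=[.428,.368,.01]);cv2.imwrite("pics/w3.png",img)
T=toolT();Q=(P-T[:3,3])@T[:3,:3];q=Q[(d>0)&(np.hypot(Q[...,0],Q[...,1])<.03)&(Q[...,2]>.1)&(Q[...,2]<.135)]
print(q.max(0),q.min(0))
q=P[(d>0)&(np.linalg.norm(P-np.array([.42,.365,.01]),axis=-1)<.05)];print(np.median(q,0))
tip_to([.428,.370,.012],Rdown(-10.7))
dot(0,0,cam="top",near=[.428,.368,.01])
E
```

```text
7.225 [0.42709639 0.36943543 0.2457328 ] [-0.01  0.32 -0.95  1.57  0.27  1.39 -1.18] [ 0.05 -0.5  -0.96]
red [313 160  13  13 137] [319.2 165.9] [0.4285 0.3681 0.0066] mid [0.4283 0.3677 0.0063] [0.0178 0.0178 0.0042]
[ 0.00914687 -0.00022314  0.11957607] [-0.00561233 -0.00622947  0.11182409]
[0.42050287 0.37011178 0.00607368]
rel [-0.0006, -0.0007, 0.1086] [0.01, -0.05, -0.05]
red [162 259   5   6  26] [164.  261.5] [0.4278 0.3696 0.0068] mid [0.4279 0.3694 0.0071] [0.0125 0.0121 0.0068]
```

View pics/w3.png

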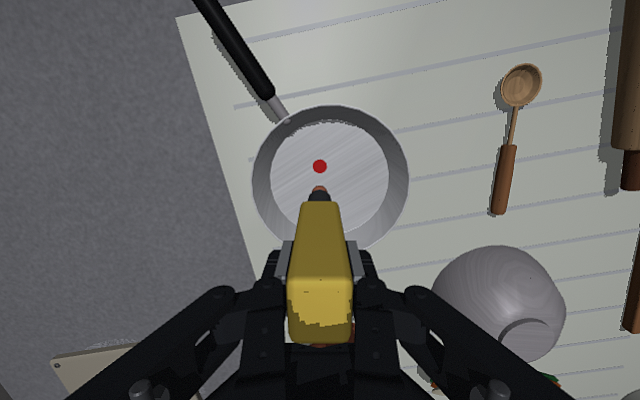

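The wrist view shows the dot at (319,166) and the tip at (319,190), in line with it. I descend to just above the floor.

>>> servo_tool(motion=[[0.1,0,0,0.03,0,0,0],[0.1,0,0,0.06,0,0,0],[0.1,0,0,0.085,0,0,0],[0.1,0,0,0.1,0,0,0],[0.1,0,0,0.108,0,0,0],[0.1,0,0,0.108,0,0,0],[0.1,0,0,0.108,0,0,0],[0.1,0,0,0.108,0,0,0]])

```text
clock: 8.32
position: [0.4268, 0.3704, 0.138]
ee_rot: [0.996, -0.093, 0.0, -0.0]
ft_force: [0.3, -1.1, -1.8]
grip_width: 0.322
```

>>> servo_tool(motion=[[0.1,0,0,0.001,0,0,0],[0.1,0,0,0.002,0,0,0],[0.1,0,0,0.003,0,0,0],[0.1,0,0,0.004,0,0,0],[0.1,0,0,0.005,0,0,0],[0.1,0,0,0.006,0,0,0],[0.1,0,0,0.006,0,0,0],[0.1,0,0,0.006,0,0,0]])

```text
clock: 9.32
position: [0.4266, 0.3702, 0.1313]
ee_rot: [0.996, -0.093, 0.0, -0.0]
ft_force: [-0.6, 0.0, -0.7]
grip_width: 0.319
```

```bash
cat >> h.py <<'E'
def ft(n=4,nn=(0,0,1)):
    for i in range(n):
        o=monitor.get_obs(); print(round(o["clock"],2),o["position"].round(4),"F",o["ft_force"].round(2),"Fn",round(float(o["ft_force"]@np.array(nn)),2)); eyes.camera("top") if i<n-1 else 0
E
python3 -c "from h import *;ft()"
```

```text
9.32 [0.4266 0.3702 0.1313] F [-0.62  0.04 -0.72] Fn -0.72
9.38 [0.4266 0.3702 0.1313] F [ 0.07 -0.62  0.66] Fn 0.66
9.43 [0.4266 0.3701 0.1313] F [-0.82 -0.67 -0.09] Fn -0.09
9.47 [0.4266 0.3702 0.1314] F [-0.05 -0.92  0.47] Fn 0.47
```

>>> servo_tool(motion=[[0.1,0,0,0.001,0,0,0],[0.1,0,0,0.002,0,0,0],[0.1,0,0,0.0025,0,0,0],[0.1,0,0,0.0025,0,0,0]])

```text
clock: 9.98
position: [0.4267, 0.3702, 0.1289]
ee_rot: [0.996, -0.093, 0.0, -0.0]
ft_force: [-0.2, 0.3, 2.1]
grip_width: 0.324
```

```bash
python3 -c "from h import *;ft(8)"
```

```text
9.97 [0.4267 0.3702 0.1289] F [-0.19  0.26  2.15] Fn 2.15
10.03 [0.4266 0.3702 0.1289] F [-0.99  0.23  1.44] Fn 1.44
10.07 [0.4266 0.3702 0.1289] F [ 0.02 -0.35  2.3 ] Fn 2.3
10.12 [0.4266 0.3702 0.1289] F [-0.75 -0.92  2.75] Fn 2.75
10.18 [0.4266 0.3702 0.1289] F [-0.55  0.82  2.  ] Fn 2.0
10.22 [0.4266 0.3702 0.1289] F [-0.86  0.44  2.09] Fn 2.09
10.28 [0.4266 0.3702 0.1288] F [-0.81  0.27  1.54] Fn 1.54
10.32 [0.4266 0.3702 0.1288] F [-0.48  0.38  1.46] Fn 1.46
```

>>> servo_tool(motion=[[0.1,0,0,0.0008,0,0,0],[0.1,0,0,0.0008,0,0,0],[0.1,0,0,0.0008,0,0,0],[0.1,0,0,0.0008,0,0,0],[0.1,0,0,0.0008,0,0,0],[0.1,0,0,0.0008,0,0,0],[0.1,0,0,0.0008,0,0,0],[0.1,0,0,0.0008,0,0,0],[0.1,0,0,0.0008,0,0,0],[0.1,0,0,0.0008,0,0,0]])

```text
clock: 11.58
position: [0.4266, 0.3701, 0.128]
ee_rot: [0.996, -0.093, 0.0, 0.0]
ft_force: [-0.8, 0.3, 2.7]
grip_width: 0.325
```

```bash
python3 - <<'E'
from h import *
ft(6)
rel([.4266,.3702,.25])
n=np.array([-.143,-.513,.847]);n/=np.linalg.norm(n)
D=np.array([.6283,-.0117,.0710])
T=np.eye(4);T[:3,:3]=toolT()[:3,:3];T[:3,3]=[.4266,.3702,.29]
for y in (-70,-50,-30,-10): 
    Rm=Rdown(y,n); print(y);rel(D+.08*n-Rm@OFF,Rm,T); print((D+.08*n-Rm@OFF).round(3),Rm.round(2).tolist())
E
```

```text
11.57 [0.4266 0.3701 0.128 ] F [-0.79  0.25  2.7 ] Fn 2.7
11.62 [0.4266 0.3701 0.128 ] F [-0.59 -0.19  2.98] Fn 2.98
11.68 [0.4266 0.3702 0.128 ] F [0.31 0.19 3.42] Fn 3.42
11.72 [0.4266 0.3701 0.128 ] F [-0.1  -0.89  2.92] Fn 2.92
11.78 [0.4266 0.3701 0.128 ] F [ 0.16 -0.18  3.52] Fn 3.52
11.82 [0.4266 0.3701 0.128 ] F [-0.    0.23  3.21] Fn 3.21
rel [-0.0, -0.0001, -0.122] [0.0, 0.0, 0.0]
-70
rel [0.2588, 0.4456, 0.0449] [30.85, -12.76, 53.21]
[ 0.598 -0.116  0.245] [[0.45, -0.88, 0.14], [-0.8, -0.32, 0.51], [-0.41, -0.34, -0.85]]
-50
rel [0.2585, 0.4459, 0.0451] [31.87, -7.14, 34.08]
[ 0.598 -0.116  0.245] [[0.72, -0.68, 0.14], [-0.64, -0.57, 0.51], [-0.27, -0.46, -0.85]]
-30
rel [0.2583, 0.4462, 0.0453] [32.21, -2.09, 16.72]
[ 0.598 -0.116  0.245] [[0.89, -0.43, 0.14], [-0.44, -0.74, 0.51], [-0.11, -0.52, -0.85]]
-10
rel [0.2582, 0.4466, 0.0456] [32.05, 2.69, 0.16]
[ 0.598 -0.117  0.244] [[0.98, -0.15, 0.14], [-0.2, -0.83, 0.51], [0.04, -0.53, -0.85]]
```

Reading about 3.1 N plus a 1.2 N baseline, so about 4.2 N, held for over a second. I now lift and go to the plate.

```bash
python3 - <<'E'
from h import *
n=np.array([-.143,-.513,.847]);n/=np.linalg.norm(n)
D=np.array([.6283,-.0117,.0710])
Rm=Rdown(-50,n); tip_to(D+.13*n,Rm); print(D+.13*n-Rm@OFF)
E
```

```text
rel [0.2562, 0.4723, -0.1593] [31.87, -7.14, 34.08]
[ 0.59077502 -0.14148564  0.28727485]
```

>>> servo_tool(motion=[[0.1,0,0,-0.02,0,0,0],[0.1,0,0,-0.07,0,0,0],[0.1,0,0,-0.125,0,0,0],[0.1,0,0,-0.18,0,0,0],[0.1,0.01,0.018,-0.22,0,0,0],[0.1,0.035,0.065,-0.23,0,0,0],[0.1,0.06,0.11,-0.23,2,-0.4,2],[0.1,0.085,0.157,-0.23,4,-0.9,4.3],[0.1,0.11,0.203,-0.23,7,-1.6,7.5],[0.1,0.135,0.25,-0.23,11,-2.5,12],[0.1,0.16,0.295,-0.23,15,-3.4,16],[0.1,0.185,0.341,-0.23,19.5,-4.4,21],[0.1,0.21,0.387,-0.22,24,-5.4,26],[0.1,0.235,0.433,-0.2,28.5,-6.4,30.5],[0.1,0.252,0.465,-0.175,31.4,-7,33.6],[0.1,0.256,0.472,-0.16,31.9,-7.1,34.1],[0.1,0.256,0.472,-0.16,31.9,-7.1,34.1],[0.1,0.256,0.472,-0.16,31.9,-7.1,34.1],[0.1,0.256,0.472,-0.16,31.9,-7.1,34.1]])

```text
clock: 14.2
position: [0.591, -0.1396, 0.2897]
ee_rot: [0.886, -0.372, -0.034, -0.275]
ft_force: [-0.6, -0.5, -0.3]
grip_width: 0.321
```

```bash
python3 - <<'E'
from h import *
o=monitor.get_obs();print(o["clock"],o["position"],o["joint_pos"].round(2),o["ft_force"].round(2))
img,P,d=dot(0,0,near=[.628,-.012,.071]);cv2.imwrite("pics/w4.png",img)
n=np.array([-.143,-.513,.847]);n/=np.linalg.norm(n);D=np.array([.6283,-.0117,.0710])
T=toolT();Q=(P-T[:3,3])@T[:3,:3];q=Q[(d>0)&(np.hypot(Q[...,0],Q[...,1])<.03)&(Q[...,2]>.1)&(Q[...,2]<.135)]
print("tip tool",q.max(0),q.min(0))
q=P[(d>0)&(np.linalg.norm(P-D,axis=-1)<.045)&((P-D)@n<.02)]
m=np.median(q,0);u,s,vt=np.linalg.svd(q-q.mean(0),full_matrices=False);print(len(q),q.mean(0),vt[2]*np.sign(vt[2,2]),s,"h vs D",(m-D)@n)
tip_to(D+.008*n,Rdown(-50,n))
E
```

```text
14.2 [ 0.5910245  -0.13963064  0.28965241] [ 0.87  0.38 -0.54  1.42 -0.37  1.44 -0.38] [-0.64 -0.52 -0.33]
red [315 160  13  12 126] [321.1 165.5] [ 0.6292 -0.0133  0.0707] mid [ 0.6291 -0.0131  0.0698] [0.0176 0.0161 0.0106]
tip tool [ 0.00912565 -0.00187966  0.11878536] [-0.00563036 -0.00792344  0.11137055]
2802 [ 0.63035474 -0.00990763  0.07217236] [-0.14458431 -0.50976649  0.84807635] [1.21567007 1.13060984 0.04095262] h vs D -0.00037425112579021194
rel [0.0013, 0.002, 0.1229] [-0.02, -0.07, 0.15]
```

View pics/w4.png

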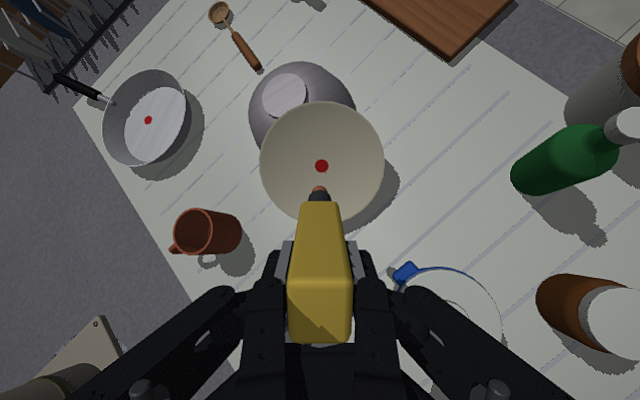

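The wrist view shows the plate dot at (321,165) with the tip at (319,190) below it, in line; the jug and mug are clear. I approach to about 9 mm off.

>>> servo_tool(motion=[[0.1,0.001,0.001,0.03,0,0,0.1],[0.1,0.002,0.002,0.07,0,0,0.1],[0.1,0.002,0.002,0.1,0,0,0.1],[0.1,0.002,0.002,0.115,0,0,0.1],[0.1,0.002,0.002,0.12,0,0,0.1],[0.1,0.002,0.002,0.12,0,0,0.1],[0.1,0.002,0.002,0.12,0,0,0.1],[0.1,0.002,0.002,0.12,0,0,0.1]])

```text
clock: 15.25
position: [0.6082, -0.0826, 0.1856]
ee_rot: [0.885, -0.374, -0.034, -0.275]
ft_force: [0.4, 0.9, -1.6]
grip_width: 0.321
```

```bash
python3 - <<'E'
from h import *
n=np.array([-.144,-.512,.848]);n/=np.linalg.norm(n);D=np.array([.6288,-.0125,.0708])
ft(5,n); tip_to(D,Rdown(-50,n))
E
```

```text
15.25 [ 0.6082 -0.0826  0.1856] F [ 0.4   0.86 -1.59] Fn -1.85
15.3 [ 0.6082 -0.0825  0.1854] F [ 0.06  0.12 -0.96] Fn -0.88
15.35 [ 0.6081 -0.0823  0.1853] F [ 0.1  -0.3  -0.86] Fn -0.59
15.4 [ 0.6081 -0.0823  0.1852] F [-0.23  0.37 -1.55] Fn -1.47
15.45 [ 0.608  -0.0822  0.1851] F [-0.83  0.68 -0.7 ] Fn -0.83
rel [-0.0009, -0.0013, 0.0105] [-0.07, 0.05, -0.1]
```

>>> servo_tool(motion=[[0.1,-0.0008,-0.0012,0.002,0,0,0],[0.1,-0.0008,-0.0012,0.004,0,0,0],[0.1,-0.0008,-0.0012,0.006,0,0,0],[0.1,-0.0008,-0.0012,0.0075,0,0,0],[0.1,-0.0008,-0.0012,0.009,0,0,0],[0.1,-0.0008,-0.0012,0.01,0,0,0],[0.1,-0.0008,-0.0012,0.0115,0,0,0],[0.1,-0.0008,-0.0012,0.0115,0,0,0],[0.1,-0.0008,-0.0012,0.0115,0,0,0]])

```text
clock: 16.58
position: [0.6099, -0.075, 0.1762]
ee_rot: [0.885, -0.374, -0.035, -0.275]
ft_force: [0.2, 0.0, 0.2]
grip_width: 0.325
```

```bash
python3 - <<'E'
from h import *
n=np.array([-.144,-.512,.848]);n/=np.linalg.norm(n);D=np.array([.6288,-.0125,.0708])
ft(6,n); tip_to(D,Rdown(-50,n))
E
```

```text
16.57 [ 0.6099 -0.075   0.1762] F [0.17 0.02 0.24] Fn 0.17
16.62 [ 0.6099 -0.075   0.1761] F [-1.43 -0.11 -0.01] Fn 0.25
16.68 [ 0.6099 -0.075   0.1761] F [-1.23 -0.9   0.25] Fn 0.85
16.73 [ 0.6099 -0.075   0.1761] F [-0.71 -0.75 -0.51] Fn 0.05
16.77 [ 0.6099 -0.075   0.1761] F [ 0.19 -1.26 -0.32] Fn 0.35
16.82 [ 0.6099 -0.075   0.1761] F [-0.21 -0.16  0.14] Fn 0.23
rel [-0.0001, -0.0001, -0.0011] [-0.06, 0.06, -0.11]
```

>>> servo_tool(motion=[[0.1,0,0,0.001,0,0,0],[0.1,0,0,0.002,0,0,0],[0.1,0,0,0.0026,0,0,0],[0.1,0,0,0.0026,0,0,0]])

```text
clock: 17.32
position: [0.6103, -0.0737, 0.1739]
ee_rot: [0.885, -0.374, -0.035, -0.275]
ft_force: [-1.1, -1.7, 2.9]
grip_width: 0.321
```

```bash
python3 - <<'E'
from h import *
n=np.array([-.144,-.512,.848]);n/=np.linalg.norm(n);D=np.array([.6288,-.0125,.0708])
ft(7,n); tip_to(D,Rdown(-50,n))
E
```

```text
17.32 [ 0.6103 -0.0737  0.1739] F [-1.06 -1.65  2.86] Fn 3.42
17.38 [ 0.6103 -0.0737  0.1739] F [-1.29 -1.21  3.25] Fn 3.56
17.43 [ 0.6103 -0.0737  0.1739] F [-1.9  -1.13  1.57] Fn 2.18
17.48 [ 0.6103 -0.0737  0.1739] F [-1.16 -2.03  2.17] Fn 3.04
17.52 [ 0.6103 -0.0737  0.1739] F [-1.72 -2.64  1.98] Fn 3.27
17.57 [ 0.6103 -0.0737  0.1739] F [-0.99 -0.99  1.52] Fn 1.94
17.62 [ 0.6103 -0.0737  0.1739] F [-1.44 -2.11  2.05] Fn 3.03
rel [-0.0001, -0.0, -0.0037] [-0.06, 0.05, -0.1]
```

About 4.0 N. I hold it.

>>> servo_tool(motion=[[0.1,0,0,0,0,0,0],[0.1,0,0,0,0,0,0],[0.1,0,0,0,0,0,0],[0.1,0,0,0,0,0,0],[0.1,0,0,0,0,0,0],[0.1,0,0,0,0,0,0],[0.1,0,0,0,0,0,0],[0.1,0,0,0,0,0,0],[0.1,0,0,0,0,0,0]])

```text
clock: 18.75
position: [0.6103, -0.0736, 0.1738]
ee_rot: [0.885, -0.374, -0.035, -0.275]
ft_force: [0.2, -1.6, 1.9]
grip_width: 0.32
```

```bash
python3 - <<'E'
from h import *
n=np.array([-.144,-.512,.848]);n/=np.linalg.norm(n)
ft(3,n)
tip_to([.610,-.251,.24],Rdown(-70))
E
```

```text
18.75 [ 0.6103 -0.0736  0.1738] F [ 0.2  -1.65  1.92] Fn 2.44
18.8 [ 0.6103 -0.0736  0.1739] F [-0.32 -1.04  2.55] Fn 2.74
18.85 [ 0.6103 -0.0736  0.1739] F [-0.22 -2.35  2.34] Fn 3.21
rel [0.0614, 0.0127, -0.2521] [-24.0, 21.79, 23.54]
```

>>> servo_tool(motion=[[0.1,0,0,-0.02,0,0,0],[0.1,0,0,-0.07,0,0,0],[0.1,0,0,-0.12,0,0,0],[0.1,0.003,0.001,-0.16,-1,1,1],[0.1,0.012,0.003,-0.19,-5,4.5,5],[0.1,0.024,0.005,-0.215,-9.5,8.6,9.3],[0.1,0.036,0.008,-0.235,-14,12.7,13.7],[0.1,0.048,0.01,-0.247,-18.5,16.8,18.1],[0.1,0.058,0.012,-0.252,-22.5,20.4,22],[0.1,0.061,0.013,-0.252,-24,21.8,23.5],[0.1,0.061,0.013,-0.252,-24,21.8,23.5],[0.1,0.061,0.013,-0.252,-24,21.8,23.5],[0.1,0.061,0.013,-0.252,-24,21.8,23.5],[0.1,0.061,0.013,-0.252,-24,21.8,23.5]])

```text
clock: 20.6
position: [0.6087, -0.2499, 0.3649]
ee_rot: [0.819, -0.574, 0.0, -0.0]
ft_force: [-0.3, 0.2, -1.4]
grip_width: 0.316
```

```bash
python3 - <<'E'
from h import *
o=monitor.get_obs();print(o["clock"],o["position"],o["joint_pos"].round(2))
img,P,d=dot(0,0,near=[.61,-.251,.146]);cv2.imwrite("pics/w5.png",img)
dot(0,0,near=[.61,-.251,.146],cam="scene")
T=toolT();Q=(P-T[:3,3])@T[:3,:3];q=Q[(d>0)&(np.hypot(Q[...,0],Q[...,1])<.03)&(Q[...,2]>.1)&(Q[...,2]<.135)]
print("tip tool",q.max(0),q.min(0))
tip_to([.610,-.251,.156],Rdown(-70))
E
```

```text
20.6 [ 0.60868751 -0.24985608  0.3648702 ] [ 0.57  0.41 -0.38  1.1   0.15  1.66 -0.99]
red [311 159  20  20 303] [320.4 168.3] [ 0.6116 -0.2527  0.1456] mid [ 0.6103 -0.2528  0.1417] [0.0279 0.0263 0.0126]
red [234 237  11  10  79] [239.2 241.1] [ 0.612  -0.2529  0.1463] mid [ 0.6115 -0.2531  0.1457] [0.0226 0.0227 0.0088]
tip tool [ 0.00974805 -0.00198314  0.12006828] [-0.00499372 -0.00799907  0.1121738 ]
rel [0.0002, -0.0006, 0.0839] [-0.02, -0.01, 0.02]
```

View pics/w5.png

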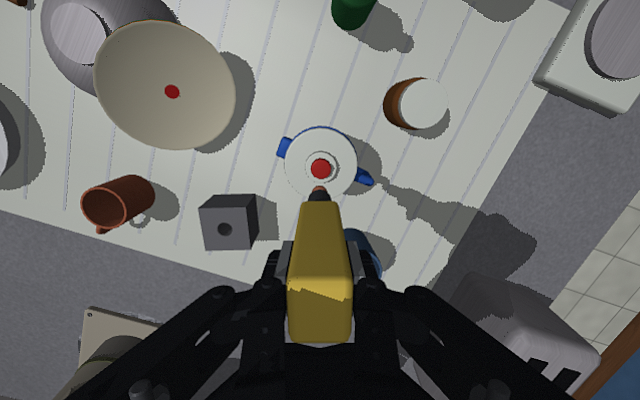

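The wrist view shows the red vent at (320,168), with the tip at (320,190) in line. I descend to 8 mm above it, then press.

>>> servo_tool(motion=[[0.1,0.001,-0.001,0.03,0,0,0],[0.1,0.001,-0.0014,0.06,0,0,0],[0.1,0.001,-0.0014,0.076,0,0,0],[0.1,0.001,-0.0014,0.084,0,0,0],[0.1,0.001,-0.0014,0.084,0,0,0],[0.1,0.001,-0.0014,0.084,0,0,0],[0.1,0.001,-0.0014,0.084,0,0,0],[0.1,0.001,-0.0014,0.084,0,0,0]])

```text
clock: 21.7
position: [0.6108, -0.2499, 0.2812]
ee_rot: [0.819, -0.573, 0.0, -0.0]
ft_force: [0.6, 0.4, -1.6]
grip_width: 0.32
```

```bash
python3 - <<'E'
from h import *
ft(5); tip_to([.611,-.2515,.146],Rdown(-70))
E
```

```text
21.7 [ 0.6108 -0.2499  0.2812] F [ 0.64  0.39 -1.6 ] Fn -1.6
21.75 [ 0.6107 -0.2499  0.2811] F [-0.57 -0.85 -2.2 ] Fn -2.2
21.8 [ 0.6107 -0.2499  0.281 ] F [-0.77 -0.38 -0.76] Fn -0.76
21.85 [ 0.6107 -0.2499  0.2809] F [ 0.04 -0.03 -1.44] Fn -1.44
21.9 [ 0.6106 -0.2499  0.2809] F [-0.41 -0.45 -0.47] Fn -0.47
rel [0.0001, 0.0002, 0.0099] [-0.01, -0.01, 0.03]
```

>>> servo_tool(motion=[[0.1,0,0,0.002,0,0,0],[0.1,0,0,0.004,0,0,0],[0.1,0,0,0.006,0,0,0],[0.1,0,0,0.008,0,0,0],[0.1,0,0,0.0095,0,0,0],[0.1,0,0,0.011,0,0,0],[0.1,0,0,0.0125,0,0,0],[0.1,0,0,0.014,0,0,0],[0.1,0,0,0.0155,0,0,0],[0.1,0,0,0.017,0,0,0],[0.1,0,0,0.017,0,0,0],[0.1,0,0,0.017,0,0,0]])

```text
clock: 23.4
position: [0.6107, -0.2499, 0.2639]
ee_rot: [0.819, -0.573, 0.0, 0.0]
ft_force: [-0.9, -0.2, 1.2]
grip_width: 0.32
```

```bash
python3 - <<'E'
from h import *
ft(6); tip_to([.611,-.2515,.146],Rdown(-70))
E
```

```text
23.4 [ 0.6107 -0.2499  0.2639] F [-0.95 -0.18  1.16] Fn 1.16
23.45 [ 0.6107 -0.2499  0.264 ] F [-0.13  0.51  1.36] Fn 1.36
23.5 [ 0.6107 -0.2499  0.2639] F [-1.76  0.47  1.22] Fn 1.22
23.55 [ 0.6107 -0.2499  0.2639] F [-0.66  0.19  1.62] Fn 1.62
23.6 [ 0.6107 -0.2499  0.2639] F [-0.07  0.05  1.44] Fn 1.44
23.65 [ 0.6106 -0.2499  0.2639] F [ 0.07 -0.72  1.47] Fn 1.47
rel [0.0001, 0.0002, -0.0071] [-0.01, -0.02, 0.04]
```

>>> servo_tool(motion=[[0.1,0,0,0.001,0,0,0],[0.1,0,0,0.002,0,0,0],[0.1,0,0,0.0025,0,0,0],[0.1,0,0,0.0025,0,0,0]])

```text
clock: 24.15
position: [0.6107, -0.2499, 0.2615]
ee_rot: [0.819, -0.573, 0.0, -0.0]
ft_force: [-0.7, 0.9, 3.6]
grip_width: 0.319
```

```bash
python3 - <<'E'
from h import *
ft(7)
E
```

```text
24.15 [ 0.6107 -0.2499  0.2615] F [-0.65  0.89  3.58] Fn 3.58
24.2 [ 0.6107 -0.2499  0.2615] F [-0.75 -0.39  2.81] Fn 2.81
24.25 [ 0.6107 -0.2499  0.2615] F [-0.33  0.51  4.01] Fn 4.01
24.3 [ 0.6107 -0.2499  0.2615] F [-0.02  0.51  3.23] Fn 3.23
24.35 [ 0.6107 -0.2499  0.2614] F [0.06 0.38 3.51] Fn 3.51
24.4 [ 0.6107 -0.2499  0.2614] F [-0.84  0.8   4.1 ] Fn 4.1
24.45 [ 0.6107 -0.2499  0.2614] F [-0.37  0.19  3.69] Fn 3.69
```

About 4.8 N, with the button fully down. I ease back 0.6 mm to half travel and hold.

>>> servo_tool(motion=[[0.1,0,0,-0.0006,0,0,0],[0.1,0,0,-0.0006,0,0,0],[0.1,0,0,-0.0006,0,0,0],[0.1,0,0,-0.0006,0,0,0],[0.1,0,0,-0.0006,0,0,0],[0.1,0,0,-0.0006,0,0,0],[0.1,0,0,-0.0006,0,0,0],[0.1,0,0,-0.0006,0,0,0],[0.1,0,0,-0.0006,0,0,0],[0.1,0,0,-0.0006,0,0,0]])

```text
clock: 25.7
position: [0.6106, -0.2499, 0.262]
ee_rot: [0.819, -0.573, 0.0, 0.0]
ft_force: [-0.5, 0.3, 3.1]
grip_width: 0.316
```

```bash
python3 - <<'E'
from h import *
ft(5)
tip_to([.454,-.3715,.24],Rdown(-70))
E
```

```text
25.7 [ 0.6106 -0.2499  0.262 ] F [-0.49  0.28  3.13] Fn 3.13
25.75 [ 0.6107 -0.2499  0.2619] F [-0.56  0.7   2.54] Fn 2.54
25.8 [ 0.6106 -0.2499  0.2619] F [ 1.16 -0.31  3.65] Fn 3.65
25.85 [ 0.6106 -0.2499  0.2619] F [0.58 0.43 2.6 ] Fn 2.6
25.9 [ 0.6106 -0.25    0.2619] F [-0.54 -0.12  2.83] Fn 2.83
rel [0.0591, 0.1888, -0.1031] [-0.0, -0.01, 0.03]
```

About 4.2 N held. Now to the crock.

>>> servo_tool(motion=[[0.1,0,0,-0.015,0,0,0],[0.1,0,0,-0.055,0,0,0],[0.1,0.003,0.01,-0.09,0,0,0],[0.1,0.015,0.048,-0.103,0,0,0],[0.1,0.03,0.095,-0.103,0,0,0],[0.1,0.044,0.14,-0.103,0,0,0],[0.1,0.055,0.175,-0.103,0,0,0],[0.1,0.059,0.189,-0.103,0,0,0],[0.1,0.059,0.189,-0.103,0,0,0],[0.1,0.059,0.189,-0.103,0,0,0],[0.1,0.059,0.189,-0.103,0,0,0]])

```text
clock: 27.28
position: [0.4544, -0.3689, 0.3647]
ee_rot: [0.82, -0.572, -0.0, -0.0]
ft_force: [0.3, -0.3, -2.3]
grip_width: 0.321
```

```bash
python3 - <<'E'
from h import *
o=monitor.get_obs();print(o["clock"],o["position"],o["joint_pos"].round(2))
for c in ["wrist","scene","top"]:
    img,d,K,k1,W=shot(c);P=cloud(d,K,k1,W)
    if c=="wrist": cv2.imwrite("pics/w6.png",img)
    q=P[(d>0)&(np.hypot(P[...,0]-.454,P[...,1]+.3715)<.07)&(P[...,2]>.09)&(P[...,2]<.115)]
    print(c,len(q),cv2.minEnclosingCircle((q[:,:2]*1000).astype(np.float32)),q[:,2].max())
    q=P[(d>0)&(np.hypot(P[...,0]-.454,P[...,1]+.3715)<.03)&(P[...,2]<.05)];print(len(q),np.median(q[:,2]) if len(q) else 0)
tip_to([.454,-.3715,.030],Rdown(-70))
E
```

```text
27.275 [ 0.45443684 -0.36886735  0.36474862] [ 0.86  0.23 -0.31  1.32  0.07  1.6  -0.66]
wrist 757 ((455.6361999511719, -373.27099609375), 44.63090133666992) 0.1070259158828929
886 0.005957654260598244
scene 416 ((453.2854309082031, -371.99615478515625), 46.484901428222656) 0.1098500028979732
7 0.006416085462184862
top 429 ((452.86279296875, -371.4701232910156), 46.131324768066406) 0.11001909058250514
272 0.0056486020935693215
rel [0.0004, 0.0005, 0.2098] [-0.01, 0.01, 0.1]
```

View pics/w6.png

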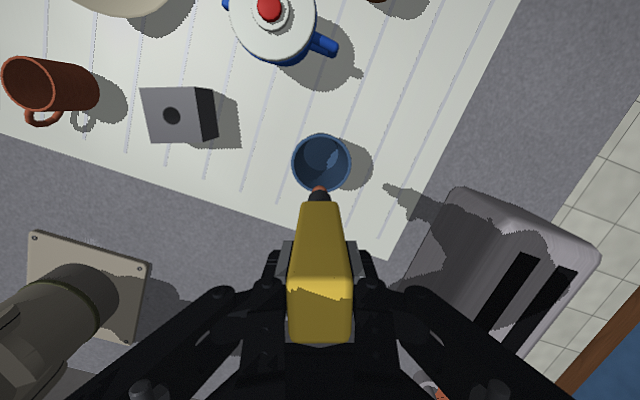

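The wrist view shows the crock mouth centred at (321,163), with the tip in line at (319,190). I lower the probe into it.

>>> servo_tool(motion=[[0.1,0,0,0.03,0,0,0],[0.1,0,0,0.07,0,0,0],[0.1,0,0,0.11,0,0,0],[0.1,0,0,0.145,0,0,0],[0.1,0,0,0.175,0,0,0],[0.1,0,0,0.2,0,0,0],[0.1,0,0,0.217,0,0,0],[0.1,0,0,0.225,0,0,0],[0.1,0,0,0.225,0,0,0],[0.1,0,0,0.225,0,0,0],[0.1,0,0,0.225,0,0,0]])

```text
clock: 28.8
position: [0.4537, -0.3704, 0.1407]
ee_rot: [0.819, -0.573, 0.001, 0.0]
ft_force: [0.5, -0.2, -1.5]
grip_width: 0.318
```

>>> servo_tool(motion=[[0.1,0,0,0.002,0,0,0],[0.1,0,0,0.004,0,0,0],[0.1,0,0,0.006,0,0,0],[0.1,0,0,0.0075,0,0,0],[0.1,0,0,0.009,0,0,0],[0.1,0,0,0.01,0,0,0],[0.1,0,0,0.01,0,0,0],[0.1,0,0,0.01,0,0,0]])

```text
clock: 29.8
position: [0.4534, -0.3701, 0.13]
ee_rot: [0.819, -0.573, 0.0, 0.0]
ft_force: [-0.9, 0.4, 0.8]
grip_width: 0.319
```

```bash
python3 - <<'E'
from h import *
ft(6)
E
```

```text
29.8 [ 0.4534 -0.3701  0.13  ] F [-0.93  0.4   0.84] Fn 0.84
29.85 [ 0.4534 -0.3701  0.13  ] F [-0.36  1.05  0.66] Fn 0.66
29.9 [ 0.4533 -0.3701  0.13  ] F [-0.54  0.5   0.54] Fn 0.54
29.95 [ 0.4533 -0.3701  0.13  ] F [-0.09  0.68  1.34] Fn 1.34
30.0 [ 0.4533 -0.3701  0.13  ] F [-0.82  0.42  1.12] Fn 1.12
30.05 [ 0.4533 -0.3701  0.13  ] F [-0.31  0.81  0.98] Fn 0.98
```

Contact at about 2 N, so the tip is on the crock bottom. I release and withdraw.

>>> servo_tool(motion=[[0.5,0,0,0,0,0,0],[0.5,0,0,0,0,0,0],[1,0,0,0,0,0,0],[1,0,0,0,0,0,0],[1,0,0,0,0,0,0],[1,0,0,0,0,0,0],[1,0,0,0,0,0,0]])

```text
clock: 30.92
position: [0.4533, -0.3701, 0.1299]
ee_rot: [0.819, -0.573, 0.0, 0.0]
ft_force: [0.6, -0.3, -0.7]
grip_width: 1.0
```

```bash
python3 - <<'E'
from h import *
ft(3)
img,d,K,k1,W=shot("wrist");b=shot("scene")[0]
cv2.imwrite("pics/c7.png",np.hstack([img[60:360,140:540],cv2.resize(b[100:300,100:367],(400,300))]))
E
```

```text
30.93 [ 0.4533 -0.3701  0.1299] F [ 0.61 -0.27 -0.71] Fn -0.71
30.98 [ 0.4533 -0.3701  0.1299] F [-1.06 -0.43  0.08] Fn 0.08
31.02 [ 0.4533 -0.3701  0.1299] F [0.15 0.29 0.42] Fn 0.42
```

View pics/c7.png

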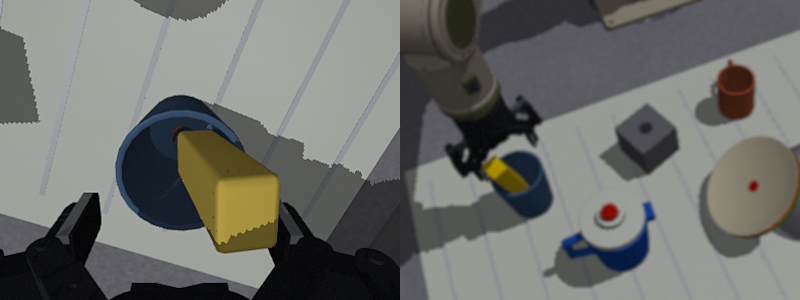

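The left half shows the probe leaning inside the crock at (228,190), next to the right finger; the crock stands upright. I shift the finger away from the handle and go straight up.

>>> servo_tool(motion=[[1,0.006,0,0,0,0,0],[1,0.012,0,0,0,0,0],[1,0.012,0,-0.01,0,0,0],[1,0.012,0,-0.03,0,0,0],[1,0.012,0,-0.055,0,0,0],[1,0.012,0,-0.08,0,0,0],[1,0.012,0,-0.12,0,0,0],[1,0.012,0,-0.16,0,0,0],[1,0.012,0,-0.2,0,0,0],[1,0.012,0,-0.22,0,0,0],[1,0.012,0,-0.22,0,0,0],[1,0.012,0,-0.22,0,0,0]])

```text
clock: 32.62
position: [0.4571, -0.3811, 0.3489]
ee_rot: [0.819, -0.573, -0.001, -0.0]
ft_force: [-0.7, -0.1, -0.8]
grip_width: 1.001
```

```bash
python3 - <<'E'
from h import *
ft(2)
b,d,K,k1,W=shot("scene");P=cloud(d,K,k1,W)
q=P[(d>0)&(np.hypot(P[...,0]-.454,P[...,1]+.3715)<.07)&(P[...,2]>.09)&(P[...,2]<.112)];print(cv2.minEnclosingCircle((q[:,:2]*1000).astype(np.float32)))
t,d,K,k1,W=shot("top");P=cloud(d,K,k1,W)
q=P[(d>0)&(np.hypot(P[...,0]-.61,P[...,1]+.251)<.08)&(P[...,2]>.118)];print("jug",cv2.minEnclosingCircle((q[:,:2]*1000).astype(np.float32)),q[:,2].max())
dot(0,0,cam="top",near=[.428,.368,.01])
dot(0,0,cam="top",near=[.61,-.251,.146])
for n in ["crock","probe","mug","jar","spoon"]:print(n,find("top",n,W))
cv2.imwrite("pics/c8.png",np.hstack([cv2.resize(b,(400,250)),cv2.resize(t,(400,250))]))
E
```

```text
32.62 [ 0.4571 -0.3811  0.3489] F [-0.67 -0.06 -0.8 ] Fn -0.8
32.67 [ 0.457  -0.3811  0.3486] F [0.43 0.03 0.17] Fn 0.17
((453.3558654785156, -371.02496337890625), 46.096397399902344)
jug ((608.6403198242188, -250.6773681640625), 51.976497650146484) 0.1497456667462247
red [162 259   5   6  26] [164.  261.5] [0.4278 0.3697 0.0064] mid [0.4278 0.3698 0.0065] [0.0127 0.0111 0.0078]
red [419 181  11  10  88] [424.4 185.6] [ 0.6086 -0.2502  0.146 ] mid [ 0.6087 -0.2497  0.1461] [0.0205 0.0227 0.009 ]
crock [([0.4439, -0.3755, 0.0659], 0.6), ([0.6863, 0.3817, 0.0157], 0.5)]
probe [([0.4658, -0.3863, 0.1426], 0.74)]
mug [([0.4126, 0.0605, 0.0015], 0.78)]
jar [([0.7275, -0.3478, 0.1025], 0.91)]
spoon [([0.6837, 0.3811, 0.0132], 0.82)]
```

View pics/c8.png

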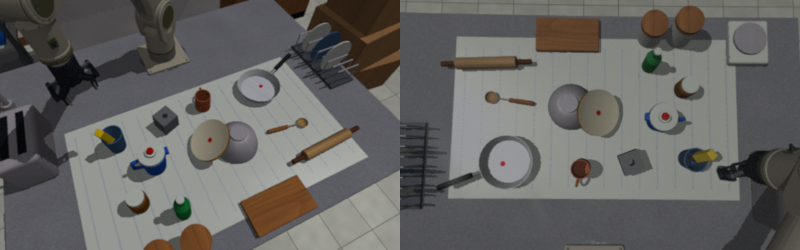

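The probe leans inside the crock at (113,140) in the scene view, everything else is where it was, and the gripper is clear. I hand in.

```bash
python3 -c "from h import *;print(ticket.hand_in())"
```

```text
the job is handed in; nothing more can be done
None
```

I took the thermometer out of its stand and touched the pan dot, the plate dot and the jug's vent button, in that order and square to each surface. Then I lowered it tip first into the crock and let it go on the bottom. The job was handed in at about 33 s.

| Touch | Force held (N) | Hold |
|---|---|---|
| Pan dot | about 4.2 | over a second |
| Plate dot, along the plate's normal | about 4.0 | over a second |
| Vent button | about 4.2 | over a second |
| Crock bottom, at release | about 2 | not held |

- **Force accuracy:** each figure is the mean of several readings that scatter by about 0.6 N, with the thermometer's own weight taken off.
- **Vent button:** it first reached about 4.8 N, so I eased back 0.6 mm before the hold. That it went fully down is worked out from force and travel; I did not see it directly.
- **Last checks:** the pan dot, jug and crock were within about 1 mm of where they started. The mug, jar and spoon were unmoved to within the networks' accuracy. The thermometer leans inside the upright crock, and the open gripper is well clear above it.
- **Disagreement:** the network put the crock about 1 cm off in the last top picture, at confidence 0.6, with the probe partly covering it. The depth fit of the rim showed no move.

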